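# Clamp an agate slice in the bench micrometer with its ratchet cap

## Task

One of the two bench micrometers has a stone slice lying on its anvil, ready to be measured. Turn that micrometer's ratchet cap (the slim ribbed knob at the very top) clockwise seen from above until the spindle has closed on the slice and the cap has clearly slipped past that, by 20 degrees or more; then let go, with the slice still clamped where it lies. Do not touch the empty micrometer.

Things in the scene. Friction and masses are not known exactly. Their poses are not given: they have to be found in the camera images.
- gauge_cap (a point): Centre of the loaded micrometer's ratchet cap: upright ribbed dark steel cylinder, 24 mm diameter, 40 mm tall, axis vertical, its top 215 mm above the table, this point 20 mm below its top. Under it (3 mm neck) is the wider thimble, 34 mm diameter, top 172 mm above the table: keep fingertips above 176 mm. Free room all round; grip it at any yaw. It keeps its height as it turns.
- gauge_ratchet (a joint): How far the cap has slipped on the thimble, rad: 0 at the start, near 0 while the thimble turns along with the cap (0.06 Nm, for 0.3 to 0.7 rad, until the spindle meets the slice), then grows as the cap slips clockwise at a steady 0.1 Nm. It cannot slip anticlockwise. One turn of 1.3 to 1.5 rad in one grasp always suffices; more does no harm. It stays clamped when let go.
- gauge_spindle: Steel spindle of the loaded micrometer, a rod 14 mm in diameter below its head, on the axis of the cap; origin at the centre of its lower face, which starts 0.9 to 1.7 mm above the slice. It goes straight down, 3 mm per radian that the thimble turns clockwise seen from above.
- slab: The stone slice: a brown banded agate disc, 60 mm in diameter, 10 mm thick, lying loose and flat on the micrometer's round anvil (24 mm diameter, top 60 mm above the table), sticking out all round it. Origin at the centre of its underside.
- spare_gauge: The empty micrometer, the same model as the loaded one but with nothing on its anvil. Grey cast base 120 x 90 mm, column on its own -x side (towards the robot, give or take 35 degrees; the loaded one alike), head reaching over the anvil, 215 mm tall over all; origin on the table under the axis of its cap.

How it is judged:
By the outcome, as a careful person would: the job done as asked, in the order asked, and still so for the second after the job is handed in, with the robot touching nothing.
It also fails if it takes over 35 s, if anything falls off the work surface, if the arm or the gripper's body presses on something with over 40 N, if the wrist force passes 120 N, or if a joint passes its speed limit or range.

## Robot

A 7-joint arm with a two-finger parallel gripper is mounted at the origin on the work surface. World frame = base frame: x ahead of the robot, y to its left, z up, the work surface at z = 0. Lengths are in m, angles in rad, forces in N, time in s.
With the tool pointing down it reaches from about 0.35 to 0.9 m from the base axis. Payload 19.9 kg.
Tool frame: the origin (TCP) lies between the finger pads; the fingertips stand 19 mm ahead of it and the grasp point (between the pads) is the TCP; z points along the fingers, y is the line along which they close (so a half turn about z gives the same grasp; the last joint's range is limited). The gripper opens to 94 mm and grips with 3 to 60 N. Pads are 16 mm wide; open, the fingers measure 119 mm over their backs; the gripper's body (75 mm by 177 mm) begins 78 mm behind the grasp point.
Start: joints at [1.067, 0.417, -0.01, 1.614, 0.005, 1.111, -0.053], TCP at [0.279, -0.559, 0.224] pointing down, gripper open.
Joint ranges: [-2.81, 2.81], [-0.39, 2.02], [-1.27, 1.25], [0.06, 2.57], [-1.19, 4.33], [0.19, 2], [-2.82, 2.82]. Speed limits (rad/s): [1.89, 1.89, 2.39, 2.39, 3.01, 3.01, 3.01].

## Interface

Orientations are given as a 3x3 rotation matrix whose columns are the frame's x, y, z axes.
In Python, from rig import robot gives the robot as it stands. Calls block until the motion is done:
- robot.move_ptp(position, orientation): joint-space move of the TCP to a pose.
- robot.move_linear(position, velocity=0.15, frame=None, threshold=None): straight line of the TCP; frame=None keeps the orientation; velocity is the mean speed in m/s. With threshold (N) it stops when the force on the tool has changed by that much, and returns True; else False.
- robot.goto_joints(angles): joint-space move.
- robot.gripper_to(opening): finger opening in m; the grip force is fixed at half the most; returns when the fingers have stopped.
- robot.pause(seconds).
- robot.ik(position, orientation): joint angles nearest the present ones, or None.
- robot.get_state(): the state.
- robot.grab_frame(name): name is "side" or "top"; returns the picture (480x640x3 uint8, red, green, blue); there is no depth.
- robot.camera_info(name): a dict with "fx", "fy", "cx", "cy" (pixels), "rvec" (rotation vector, rad) and "tvec" (3), from world to camera coordinates, as OpenCV has them. Camera axes: x right, y down, z forward; pixel columns grow to the right and rows downward; lengths in m; the calibration is good to about 2 mm. A picture is of the moment at which its call begins. camera_info takes no time and is no camera call.
A pose or a line that the arm cannot do raises robot.PlanningError and nothing moves.
- robot.sign_off(): hands the job in; it is judged then, once.
The state is a dict: "time": time; "qpos": joint angles; "joint_vel": joint speeds; "effort": joint torques, N m; "ee_pos": TCP position; "tool_rot": TCP orientation; "force": force on the tool from outside, world axes, zero at the start; "moment": the same for the moment, N m; "opening": finger opening in m; "grasp_force": force on a finger pad.
Only numpy, scipy, OpenCV 4.12 (cv2) and the standard library are available. Lean on these libraries where they do the work, as an engineer would, in place of code of your own. Each camera call takes 0.05 s, during which the arm holds its last target. There are 200 camera calls.

## Working session

There is one attempt and no reset: what is moved stays moved. The work goes in short steps, each a Python script; the robot and the scene stay as the last script left them, time stands still between calls to the robot, and variables do not carry over. Pictures are saved under pics/ and viewed, at most 10 in all, crops included, and the job is handed in when it is done.

```bash
mkdir -p pics
python3 - <<'E'
from rig import robot
import cv2
for n in("top","side"):
    cv2.imwrite(f"pics/{n}0.png",robot.grab_frame(n)[:,:,::-1]); c=robot.camera_info(n); print(n,c)
    R=cv2.Rodrigues(c["rvec"])[0]; print(-R.T@c["tvec"],R[2])
E
```

```text
top {'fx': 587.3891987585337, 'fy': 587.3891987585337, 'cx': 324.4837656034868, 'cy': 235.84797588524393, 'rvec': array([ 2.13827503, -2.07612266,  0.22746847]), 'tvec': array([-0.00345862,  0.55394985,  0.85587322])}
[0.35800227 0.00956323 0.95453355] [ 0.21381266  0.0036198  -0.97686798]
side {'fx': 513.7739183418668, 'fy': 513.7739183418668, 'cx': 317.26501002319714, 'cy': 242.09048004656992, 'rvec': array([ 2.42962796, -0.57798955,  0.17175605]), 'tvec': array([-0.48035615,  0.26272038,  0.81328333])}
[ 0.31599074 -0.47504328  0.79729389] [ 0.25763568  0.54969481 -0.79464424]
```

View pics/top0.png

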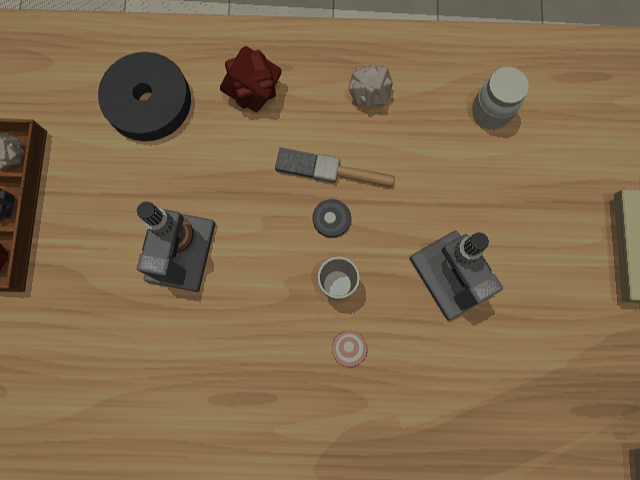

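View pics/side0.png

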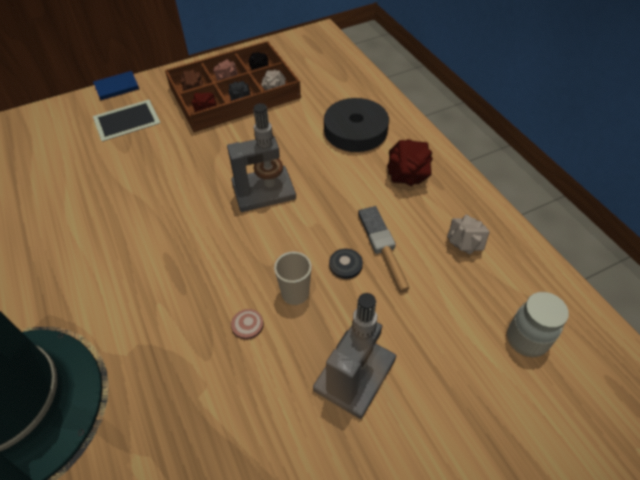

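The top view shows a brown slice under the left micrometer at about (183,235), with its cap at about (150,213). In the side view that micrometer's cap is at about (261,115) and the slice at (268,168). The right-hand one (cap at (475,243) in the top view) is empty, so I'll zoom in on the loaded cap.

Run:
```python
import cv2,numpy as np
a=cv2.imread("pics/top0.png")[190:260,120:220]; b=cv2.imread("pics/side0.png")[95:165,225:325]
z=lambda i:cv2.resize(i,None,fx=8,fy=8,interpolation=cv2.INTER_CUBIC)[:300,:800]
k=[cv2.resize(i,(400,280),interpolation=cv2.INTER_CUBIC) for i in (a,b)]
cv2.imwrite("pics/zoom.png",cv2.convertScaleAbs(np.hstack(k),alpha=1.5))
for i,(x,y) in ((a,(120,190)),(b,(225,95))):
    g=cv2.cvtColor(i,cv2.COLOR_BGR2GRAY); m=(g<60).astype(np.uint8)
    n,l,s,c=cv2.connectedComponentsWithStats(m)
    for j in range(1,n):
        if s[j,4]>25: print(s[j],s[j,:2]+[x,y],c[j]+[x,y])
```

```text
[ 17  12  26  24 403] [137 202] [149.25062035 213.25558313]
[ 29  22  48  48 979] [149 212] [177.93973442 237.63329928]
[ 83  32  12  38 116] [203 222] [208.78448276 242.50862069]
[   0    0   75   34 1326] [225  95] [254.26093514 106.30015083]
[  6  38  48  32 650] [231 133] [259.04153846 154.74153846]
```

View pics/zoom.png

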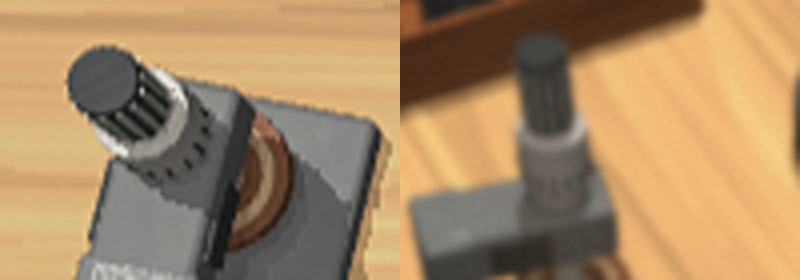

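The left crop shows the cap's top disc centred at top pixel (145.6,209.6) with a radius of about 9 px, which matches 12 mm at that range. The right crop shows the same disc at side pixel (260.1,106.4). Next I triangulate it and plan.

```bash
cat > h.py <<'E'
import numpy as np,cv2
from rig import robot
def cam(n):
    c=robot.camera_info(n); K=np.array([[c["fx"],0,c["cx"]],[0,c["fy"],c["cy"]],[0,0,1]]); R=cv2.Rodrigues(c["rvec"])[0]
    return K,R,np.asarray(c["tvec"])
def ray(n,uv,z):
    K,R,t=cam(n); o=-R.T@t; d=R.T@np.linalg.solve(K,[*uv,1]); return o+d*(z-o[2])/d[2]
def tri(a,b):
    P=[K@np.c_[R,t] for K,R,t in (cam("top"),cam("side"))]
    X=cv2.triangulatePoints(P[0],P[1],np.array(a,float),np.array(b,float)); return (X[:3]/X[3]).ravel()
def down(yaw): # tool y axis at yaw, z down
    c,s=np.cos(yaw),np.sin(yaw); y=np.array([c,s,0]); z=np.array([0,0,-1.]); return np.c_[np.cross(y,z),y,z]
E
python3 - <<'E'
from h import *
a,b=(145.6,209.6),(260.1,106.4)
print(ray("top",a,.215),ray("side",b,.215),tri(a,b))
s=robot.get_state(); print(s["time"],s["tool_rot"],s["force"])
p=(ray("top",a,.215)+ray("side",b,.215))/2
for d in range(0,360,30):
    q=robot.ik([p[0],p[1],.198],down(np.radians(d))); print(d,None if q is None else np.round(q,2))
E
```

```text
[0.54786672 0.24585306 0.215     ] [0.54978922 0.24857515 0.215     ] [0.54775795 0.24486818 0.21791711]
0.1 [[ 8.94815629e-01  4.46435511e-01 -5.70421303e-04]
 [ 4.46435868e-01 -8.94815116e-01  9.60902862e-04]
 [-8.14404440e-05 -1.11448743e-03 -9.99999376e-01]] [ 0.34579663 -0.11859288 -0.47859396]
0 [ 0.25  0.61 -1.01  1.68  0.55  1.17 -0.91]
30 [ 0.25  0.61 -1.02  1.68  0.56  1.18 -0.39]
60 [ 0.26  0.61 -1.03  1.68  0.56  1.18  0.13]
90 [ 0.26  0.62 -1.04  1.68  0.57  1.18  0.65]
120 [ 0.28  0.64 -1.08  1.68  0.6   1.2   1.15]
150 [ 0.28  0.64 -1.08  1.68  0.6   1.2   1.67]
180 [ 0.28  0.64 -1.08  1.68  0.6   1.2   2.19]
210 [-1.22  0.64  1.08  1.73 -0.61  1.16 -2.58]
240 [-1.12  0.55  0.9   1.72 -0.47  1.1  -2.17]
270 [ 0.1   0.51 -0.77  1.68  0.39  1.11 -2.36]
300 [ 0.2   0.57 -0.93  1.68  0.49  1.15 -1.91]
330 [ 0.24  0.6  -1.01  1.68  0.55  1.17 -1.43]
```

Run:
```python
from h import *
p=np.array([.5485,.2468]); R=down(np.radians(75))
s=robot.get_state()["ee_pos"]
robot.move_linear([s[0],s[1],.38],velocity=.2)
try: robot.move_linear([*p,.34],velocity=.25,frame=R)
except robot.PlanningError as e: print(e); robot.move_ptp([*p,.34],R)
s=robot.get_state(); print(s["time"],s["ee_pos"],s["qpos"],s["tool_rot"])
cv2.imwrite("pics/hover_side.png",robot.grab_frame("side")[:,:,::-1])
print(robot.move_linear([*p,.25],velocity=.1))
i=robot.grab_frame("side")[40:190,160:360,::-1]
cv2.imwrite("pics/hover2.png",cv2.resize(i,None,fx=4,fy=4))
```

```text
4.575 [0.5485527  0.24640096 0.34010032] [ 0.12604985  0.39061476 -0.80902554  1.50340811  0.28530943  1.3694638
  0.60581471] [[-9.65723929e-01  2.59571288e-01  1.96908296e-04]
 [ 2.59571256e-01  9.65723942e-01 -1.74615351e-04]
 [-2.35484187e-04 -1.17518489e-04 -9.99999965e-01]]
False
```

View pics/hover2.png

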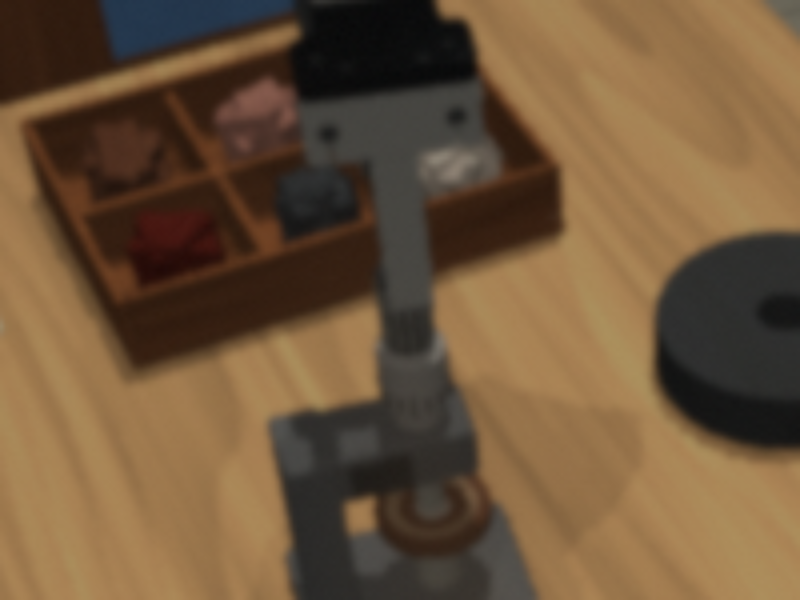

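The crop shows the gripper's front finger in line with the cap (cap at about crop (407,330), i.e. side pixel (262,122)), and the slice lying on the anvil. Next I lower and grip.

Run:
```python
from h import *
p=np.array([.5485,.2468])
print(robot.move_linear([*p,.199],velocity=.1,threshold=10))
s=robot.get_state(); print(s["time"],s["ee_pos"],s["force"],s["moment"])
robot.gripper_to(.015)
s=robot.get_state(); print(s["time"],s["ee_pos"],s["force"],s["moment"],s["opening"],s["grasp_force"],s["qpos"])
```

```text
False
6.3833 [0.54861888 0.24702008 0.19936736] [ 0.27105887 -0.57397084  0.72627996] [ 0.02025658 -0.09791408 -0.02016534]
7.4667 [0.54862293 0.24751562 0.1991417 ] [ 2.82578435  4.70712052 -2.82277023] [ 1.14599107 -0.65927559 -0.04900451] 0.02383158721960693 29.973568618297577 [ 0.09068183  0.50576357 -0.76102461  1.68079483  0.38183792  1.10864015
  0.52877879]
```

The opening is 23.8 mm, which matches the 24 mm cap, and the side force is only about 5 N. Now I turn clockwise (q7 decreasing) and watch the moment.

Run:
```python
from h import *
s=robot.get_state(); robot.move_linear([.5486,.2473,.199],velocity=.05)
q=np.array(robot.get_state()["qpos"]); q0=q.copy()
yaw=lambda s:np.arctan2(s["tool_rot"][1][1],s["tool_rot"][0][1])
y0=yaw(robot.get_state())
for k in range(1,9):
    q[6]=q0[6]-.2*k; robot.goto_joints(q); s=robot.get_state()
    print(round(s["time"],2),"turn",round(yaw(s)-y0,3),np.round(s["ee_pos"],4),np.round(s["force"],1),np.round(s["moment"],3),round(s["opening"],4),round(s["grasp_force"],1))
i=robot.grab_frame("side")[90:240,180:380,::-1]
cv2.imwrite("pics/turned.png",cv2.resize(i,None,fx=4,fy=4))
```

```text
8.03 turn -0.196 [0.5486 0.2476 0.1991] [ 1.7  3.6 -1. ] [ 0.627 -0.392 -0.078] 0.0233 30.0
8.35 turn -0.393 [0.5486 0.2476 0.1991] [ 1.3  2.9 -0.2] [ 0.658 -0.353 -0.06 ] 0.0233 30.0
8.67 turn -0.592 [0.5486 0.2476 0.1991] [0.2 2.9 0.2] [ 0.687 -0.382 -0.049] 0.0235 30.0
8.98 turn -0.792 [0.5486 0.2476 0.1991] [-0.   2.8 -0. ] [ 0.727 -0.279 -0.017] 0.0234 30.0
9.3 turn -0.991 [0.5486 0.2476 0.1991] [ 1.   3.3 -0.5] [ 0.757 -0.181 -0.002] 0.0235 30.0
9.62 turn -1.191 [0.5486 0.2476 0.1991] [0.5 2.5 0.5] [ 0.781 -0.145 -0.079] 0.0235 30.0
9.93 turn -1.391 [0.5486 0.2477 0.1991] [ 1.3  4.2 -0.5] [ 0.854 -0.128  0.01 ] 0.0236 30.0
10.25 turn -1.591 [0.5486 0.2477 0.1991] [ 0.7  4.2 -0.7] [ 0.939 -0.09   0.059] 0.0232 30.0
```

View pics/turned.png

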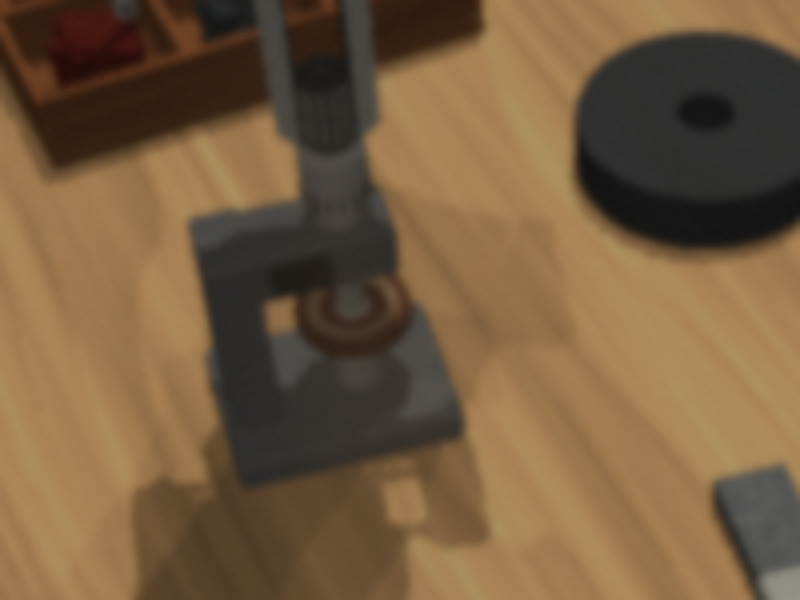

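The fingers hold the cap square on (crop (325,110)), and the slice still lies on the anvil under the spindle (350,310). I'll turn a bit more for margin, since more does no harm, then average the torque, release and back off.

Run:
```python
from h import *
def avg():
    m=[]
    for _ in range(25): robot.pause(.02); m.append(robot.get_state()["moment"])
    return np.round(np.mean(m,0),3),np.round(np.std(m,0)/5,3)
q=np.array(robot.get_state()["qpos"]); q[6]-=.6; robot.goto_joints(q); print("gripped",avg(),robot.get_state()["opening"])
robot.gripper_to(.07); print("free",avg())
p=robot.get_state()["ee_pos"]; robot.move_linear([p[0],p[1],.34],velocity=.12)
robot.move_linear([.45,.05,.36],velocity=.25)
s=robot.get_state(); print(s["time"],s["ee_pos"],s["opening"],s["grasp_force"])
f=robot.grab_frame("side"); t=robot.grab_frame("top")
cv2.imwrite("pics/side1.png",f[:,:,::-1]); cv2.imwrite("pics/top1.png",t[:,:,::-1])
z=lambda n,a,b,c,d:cv2.resize(cv2.imread(n)[a:b,c:d],(400,300),interpolation=cv2.INTER_CUBIC)
cv2.imwrite("pics/cmp.png",cv2.convertScaleAbs(np.vstack([np.hstack([z("pics/side0.png",95,185,220,340),z("pics/side1.png",95,185,220,340)]),np.hstack([z("pics/top0.png",185,275,120,240),z("pics/top1.png",185,275,120,240)])]),alpha=1.5))
```

```text
gripped (array([ 1.241, -0.088,  0.08 ]), array([0.009, 0.006, 0.007])) 0.02343965230212627
free (array([-0.022, -0.019,  0.001]), array([0.005, 0.007, 0.007]))
14.9917 [0.45014184 0.05082398 0.35986046] 0.06999293432718237 0.0
```

View pics/cmp.png

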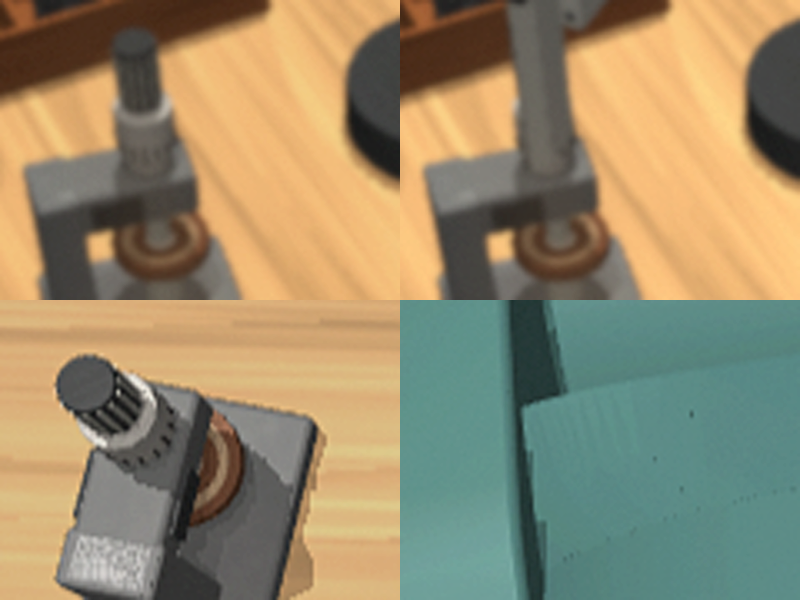

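The after-view (right) shows the micrometer and slice where they were, with the spindle on the slice and the gripper clear and higher up. The held torque was about +0.08 Nm against 0 when free, after 2.2 rad of turning with a firm grip. That fits the ratchet having slipped, so I'm handing in.

```bash
python3 -c "
from rig import robot
print(robot.sign_off())"
```

```text
the job is handed in; nothing more can be done
None
```

I turned the loaded micrometer's cap about 2.2 rad clockwise and let go. The slice is still on the anvil under the spindle, and the empty micrometer wasn't touched. I couldn't see the ratchet slip directly, but the turn was well over what's needed and the cap pushed back at about 0.08 Nm. The job was handed in at about 15 s.

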